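Put the mixed-up lids of the storage boxes right

TASK

After the washing-up the three wooden lids were laid on the wrong stoneware boxes. Swap them round so that each box wears its own lid, plugged in fully home and level; the empty tile trivet is a free spot for putting one aside. Lower the lids gently into place, right way up, without dropping them, and leave the ramekin, the garlic and the salt cellar where they stand.

Things in the scene. Friction and masses are not known exactly. Their poses are not given: they have to be found in the camera images.
- box_round: The round white stoneware box, open on top, 96 mm across outside, 100 mm high, mouth 84 mm across; stands fast. Origin: centre of its underside. Its own lid's plug drops in with 4 mm play all round; the lid is home when its origin is centred 100 mm above the box's.
- box_rect: The rectangular, fairly squarish white stoneware box, open on top, 84 x 116 mm outside, 80 mm high, mouth 72 x 104 mm; stands fast. Origin: centre of its underside, long side along y (half a turn makes no difference). Its own lid's plug drops in with 4 mm play all round; the lid is home when its origin is centred 80 mm above the box's.
- box_long: The long narrow white stoneware box, open on top, 56 x 150 mm outside, 62 mm high, mouth 44 x 138 mm; stands fast. Origin: centre of its underside, long side along y (half a turn makes no difference). Its own lid's plug drops in with 4 mm play all round; the lid is home when its origin is centred 62 mm above the box's.
- lid_round: Round brown wooden lid, 92 mm across x 9 mm, 110 g, with a round knob 25 mm thick in the middle. Origin: centre of the flat underside. Below it a tapered plug 10 mm deep, 76 mm across, 10 mm less at its foot; upper face at z = 9 mm, handle top at 35. Belongs on box_round; at the start perched on box_long, 10 mm above its rim.
- lid_rect: Rectangular, fairly squarish brown wooden lid, 80 x 112 mm x 9 mm, 110 g, with a bar handle 16 mm wide, 46 mm long in the middle (lid and bar long along y). Origin: centre of the flat underside. Below it a tapered plug 10 mm deep, 64 x 96 mm, 10 mm less at its foot; upper face at z = 9 mm, handle top at 35. Belongs on box_rect; at the start perched on box_round, 10 mm above its rim.
- lid_long: Long narrow brown wooden lid, 52 x 146 mm x 9 mm, 110 g, with a bar handle 16 mm wide, 64 mm long in the middle (lid and bar long along y). Origin: centre of the flat underside. Below it a tapered plug 10 mm deep, 36 x 130 mm, 10 mm less at its foot; upper face at z = 9 mm, handle top at 35. Belongs on box_long; at the start perched on box_rect, 10 mm above its rim.
- trivet: Flat white tile trivet, 130 x 190 x 8 mm, lying empty and fast on the worktop: a free spot that takes any one of the lids. Origin at the centre of its underside, long side along its y axis, top at z = 8 mm.
- ramekin: Small white ramekin, 67 mm across and 40 mm high, loose bystander. Origin at the centre of its underside.
- garlic: Garlic bulb, 60 mm across and 59 mm high, loose bystander. Origin at its underside.
- salt_cellar: Round wooden salt cellar with a knobbed lid, 70 mm across and 70 mm high, loose bystander. Origin at the centre of its underside.

How it is judged:
By the outcome, as a careful person would: the job done as asked, in the order asked, and still so for the second after the job is handed in, with the robot touching nothing.
It also fails if it takes over 104 s, if anything falls off the work surface, if the arm or the gripper's body presses on something with over 40 N, if the wrist force passes 120 N, or if a joint passes its speed limit or range.

ROBOT

A 7-joint arm with a two-finger parallel gripper is mounted at the origin on a cart in front of the work surface, level with it; the furniture and walls round the work are solid. World frame = base frame: x ahead of the robot, y to its left, z up, the work surface at z = 0. Lengths are in m, angles in rad, forces in N, time in s.
With the tool pointing down it reaches from about 0.4 to 0.925 m from the base axis. Payload 5.6 kg.
Tool frame: the origin (TCP) lies at the very end of the fingers, on their centre line; the grasp point (between the pads) lies 19 mm behind it; z points along the fingers, y is the line along which they close (so a half turn about z gives the same grasp; the last joint's range is limited). The gripper opens to 85 mm and grips with 20 to 120 N. Pads are 22 mm wide; open, the fingers measure 114 mm over their backs; the gripper's body (76 mm by 85 mm) begins 54 mm behind the grasp point. The pads swing forward as they close: fully open they stand 13 mm farther back than shut.
Start: joints at [-1.354, 0.468, -0.012, 1.603, 0.006, 1.071, -0.056], TCP at [0.167, 0.628, 0.231] pointing down, gripper open.
Joint ranges: [-2.53, 2.53], [-0.31, 2.02], [-1.57, 1.55], [0.28, 2.44], [-1.29, 4.43], [0.15, 1.84], [-2.92, 2.92]. Speed limits (rad/s): [2.57, 2.57, 3.14, 3.14, 3.14, 3.14, 3.14].

INTERFACE

Orientations are given as a unit quaternion [w, x, y, z].
In Python, from rig import manip gives the robot as it stands.
- The arm moves only by the shell command python3 -m creep [FORCE], which reads ROWS from standard input. ROWS is 1 to 5 rows, one to a line, with the numbers parted by spaces; each row has 7 numbers: dx, dy, dz in shares of 0.5 m (1.0 is 0.5 m), then a rotation vector rx, ry, rz in shares of 60 degrees (1.0 is 60 degrees), then the finger opening in m; each row is the pose to reach, as a shift and turn from the pose commanded when the command began, along the tool's axes at that moment; what a row does not reach only later rows make up. A row lasts 1/10 s, in which the tool goes at most 0.05 m and 0.15 rad, less where a joint would pass 70% of its speed; a pose out of reach is approached as far as the arm can. The fingers move at their own pace and stop on an object; FORCE is the grip in N (left out, the last holds). Time passes only in rows, so rows that do not move let the fingers close. It prints the time, the measured TCP pose, the force, the opening and the grip force at its end. No shift or turn number may pass 1 either way. Input that does not fit is refused with a message, and nothing moves.
- manip.get_obs(): the state, without advancing time (a new reading comes with each control period).
- manip.grab_frame(name): name is "side" or "top"; returns a dict with "frame" (400x640x3 uint8, red, green, blue), "depth" (400x640 float32, m along the optical axis (not along the pixel's ray), 0 where there is no reading), "mtx" (3x3 intrinsics, pixels), "eye" and "rotation" of the camera in the world. Camera axes: x right, y down, z forward; pixel columns grow to the right and rows downward; lengths in m; the calibration is good to about 2 mm. A picture is of the moment at which its call begins.
- manip.job_done(): hands the job in; it is judged then, once.
The state is a dict: "clock": time; "joints": joint angles; "dq": joint speeds; "effort": joint torques, N m; "tcp_pos": TCP position; "ee_rot": TCP orientation; "ft_force": force on the tool from outside, world axes, zero at the start; "torque": the same for the moment, N m; "grip_width": finger opening in m; "grip_force": force on a finger pad.
Only numpy, scipy, OpenCV 4.12 (cv2) and the standard library are available. Lean on these libraries where they do the work, as an engineer would, in place of code of your own. Each camera call takes 0.05 s, during which the arm holds its last target. There are 200 camera calls.

## Working session

There is one attempt and no reset: what is moved stays moved. The work goes in short steps, Python scripts to look and compute and a shell command to move; the robot and the scene stay as the last step left them, time stands still between calls to the robot, and variables do not carry over. Pictures are saved under pics/ and viewed, at most 14 in all, crops included, and the job is handed in when it is done.

```bash
mkdir -p pics; ls
cat > h.py <<'E'
import numpy as np,cv2
from rig import manip
def snap(n,tag):
    f=manip.grab_frame(n); cv2.imwrite(f'pics/{tag}.png',f['frame'][:,:,::-1]); np.savez(f'pics/{tag}.npz',**f); return f
def pts(f):
    K=np.array(f['mtx']);d=f['depth'];v,u=np.mgrid[:d.shape[0],:d.shape[1]]
    c=np.stack([(u-K[0,2])/K[0,0]*d,(v-K[1,2])/K[1,1]*d,d],-1)
    return c@np.array(f['rotation']).T+np.array(f['eye'])
E
python3 - <<'E'
from h import *
for n in('side','top'):
    f=snap(n,n+'0'); print(n,f['eye'],np.round(f['rotation'],3).tolist(),f['mtx'],f['depth'].min(),f['depth'].max())
o=manip.get_obs();print(o)
E
```

```text
pics
side [0.52377392 0.48617936 0.99690163] [0.005, -0.038, 0.961, -0.275] [[473.18585562   0.         327.0378338 ]
 [  0.         473.18585562 208.74456349]
 [  0.           0.           1.        ]] 0.0 2.706028
top [ 0.32947037 -0.10206769  1.30780743] [-0.069, 0.713, -0.694, 0.068] [[447.33488533   0.         318.77339653]
 [  0.         447.33488533 206.37814992]
 [  0.           0.           1.        ]] 0.0 2.1670856
{'clock': 0.1, 'joints': array([-1.35401067,  0.46828123, -0.01164293,  1.60354882,  0.00596783,
        1.07142364, -0.05630443]), 'dq': array([ 3.20508043e-03, -1.86916644e-03, -1.43346724e-04, -1.36753006e-03,
       -8.24396433e-04, -4.13259352e-04, -4.81487505e-05]), 'effort': array([ 4.10206303e-04, -5.33524847e+01,  2.13853118e-02, -2.51967412e+01,
        1.14990456e-02,  4.27901919e-03,  7.88973068e-06]), 'tcp_pos': array([0.1668666 , 0.62767925, 0.23043156]), 'ee_rot': array([-7.00630104e-05,  1.29551835e-01,  9.91572318e-01, -8.10126476e-04]), 'ft_force': array([ 0.05166579, -0.1175104 ,  0.0817295 ]), 'torque': array([-0.00196556, -0.05121583, -0.0220624 ]), 'grip_force': 0.0, 'grip_width': 0.0852256628210505}
```

Add to h.py:
```python
from scipy.spatial.transform import Rotation as R
def Q(q): q=np.array(q);return R.from_quat(q[[1,2,3,0]])
def pts(f):
    K=np.array(f['mtx']);d=f['depth'];v,u=np.mgrid[:d.shape[0],:d.shape[1]]
    c=np.stack([(u-K[0,2])/K[0,0]*d,(v-K[1,2])/K[1,1]*d,d],-1)
    return c@Q(f['rotation']).as_matrix().T+np.array(f['eye'])
```

```text
(no output)
```

View pics/top0.png

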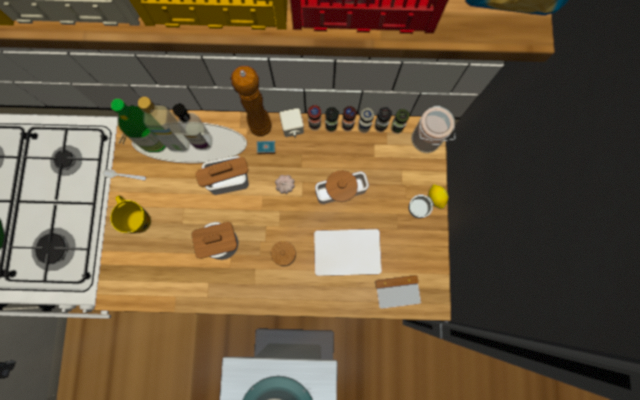

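View pics/side0.png

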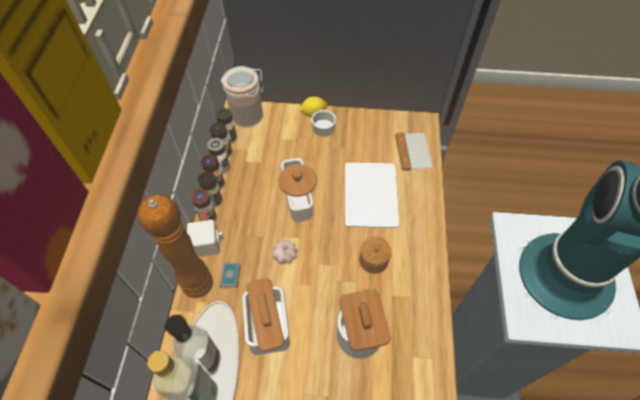

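Run:
```python
from h import *
for n,L in(('top',[(222,175),(214,240),(342,187),(347,252),(285,184),(283,253),(420,206),(300,280)]),('side',[(265,315),(364,318),(298,175),(371,195),(284,250),(375,254),(322,122),(400,300)])):
    f=dict(np.load(f'pics/{n}0.npz')); P=pts(f)
    print(n,[P[v,u].round(3).tolist() for u,v in L])
    K=f['mtx']; c=Q(f['rotation']).inv().apply(np.array([[0,0,0],[.167,.628,.231]])-f['eye']); print((c@K.T)[:,:2]/c[:,2:])
a=cv2.imread('pics/top0.png')[130:290,180:440]; cv2.imwrite('pics/topc.png',cv2.resize(a,None,fx=3,fy=3,interpolation=cv2.INTER_CUBIC))
a=cv2.imread('pics/side0.png')[140:370,220:440]; cv2.imwrite('pics/sidec.png',cv2.resize(a,None,fx=2.6,fy=2.6,interpolation=cv2.INTER_CUBIC))
```

```text
top [[0.648, 0.173, 0.102], [0.461, 0.173, 0.145], [0.622, -0.161, 0.106], [0.452, -0.183, 0.009], [0.64, 0.002, 0.047], [0.438, -0.003, 0.072], [0.595, -0.399, 0.004], [0.368, -0.05, 0.001]]
[[277.20487287 416.24615097]
 [ -1.75124781 357.71005864]]
side [[0.654, 0.193, 0.128], [0.468, 0.19, 0.145], [0.63, -0.15, 0.11], [0.453, -0.179, 0.005], [0.646, 0.013, 0.046], [0.443, 0.01, 0.054], [0.595, -0.411, 0.006], [0.381, 0.093, 0.004]]
[[565.63192277 274.95818307]
 [608.6055618  669.38878575]]
```

View pics/topc.png

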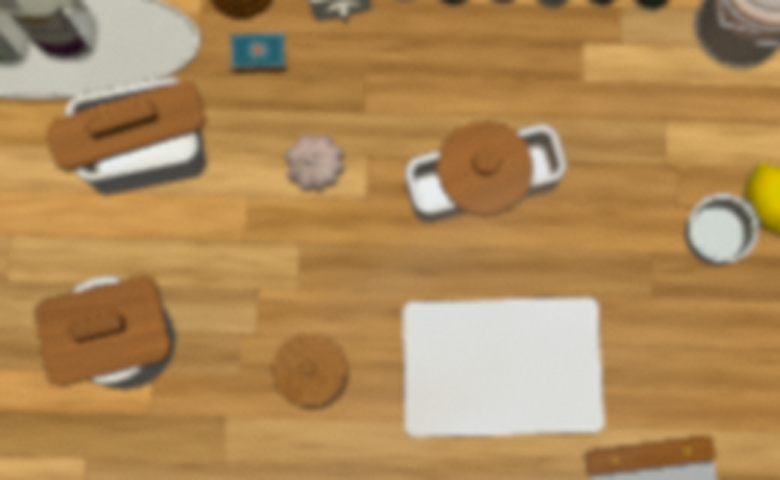

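View pics/sidec.png

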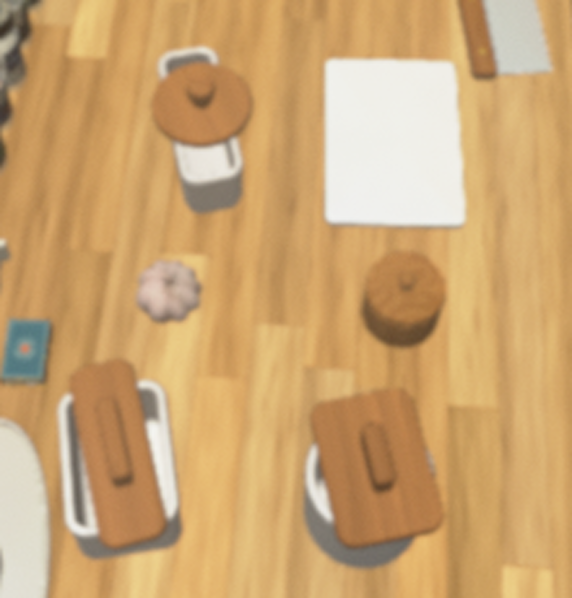

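```bash
cat >> h.py <<'E'
from scipy.optimize import least_squares
def sdf(p,x,y,t,hx,hy,r):
    c,s=np.cos(t),np.sin(t);d=p-[x,y];q=np.stack([c*d[:,0]+s*d[:,1],-s*d[:,0]+c*d[:,1]],1)
    a=np.abs(q)-[hx-r,hy-r];return np.hypot(*np.maximum(a,0).T)+np.minimum(a.max(1),0)-r
def band(f,cx,cy,rad,z,w,white=None):
    P=pts(f);C=f['frame'].astype(int);m=(f['depth']>0)&(np.hypot(P[...,0]-cx,P[...,1]-cy)<rad)&(abs(P[...,2]-z)<w)
    if white is not None:
        wh=(C[...,0]-C[...,2])<40; m&=(wh==white)
    return P[m]
def fitrim(p,x0,ho,r,wall=.006):
    g=lambda v:np.r_[np.maximum(sdf(p,*v,*ho,r),0)*1.,np.maximum(-sdf(p,*v,ho[0]-wall,ho[1]-wall,max(r-wall,.001)),0)]
    o=[least_squares(g,[x0[0],x0[1],x0[2]+d],loss='soft_l1',f_scale=.001,x_scale=[.01,.01,.1]) for d in(-.15,0,.15)]
    o=min(o,key=lambda s:s.cost);return o.x,np.sqrt(2*o.cost/len(p))
def lid(p):
    q=p[:,:2].astype(np.float32);(c,s,a)=cv2.minAreaRect(q);box=cv2.boxPoints((c,s,a));e=max((box[1]-box[0],box[2]-box[1]),key=np.linalg.norm)
    t=np.degrees(np.arctan2(-e[0],e[1])); t=(t+90)%180-90
    u,S,V=np.linalg.svd(q-q.mean(0),full_matrices=False);e=V[0];t2=(np.degrees(np.arctan2(-e[0],e[1]))+90)%180-90
    return 'c',np.round(c,4),'s',np.round(s,3),'t',round(t,1),'mean',q.mean(0).round(4),'pca',round(t2,1),'z',round(float(np.median(p[:,2])),4),len(p)
E
cat > meas.py <<'E'
from h import *
for n in('top','side'):
    f=dict(np.load(f'pics/{n}0.npz')); print(n)
    for nm,c,z in(('lid_long@rect',(.652,.183),.099),('lid_rect@round',(.468,.181),.119),('lid_round@long',(.622,-.155),.081)):
        print(nm,*lid(band(f,*c,.1,z,.005)))
        h=band(f,*c,.045,z+.026,.005); print('   handle',*lid(h))
    for nm,c,z,ho,r,t in(('rect',(.652,.175),.08,(.042,.058),.012,.17),('round',(.465,.178),.1,(.048,.048),.048,0),('long',(.622,-.16),.062,(.028,.075),.012,.2)):
        p=band(f,*c,.1,z,.004,True); x,e=fitrim(p[:,:2],(*c,t),ho,r); print(nm,x.round(4),np.degrees(x[2]).round(1),'rms',e.round(4),len(p),'z',np.median(p[:,2]).round(4))
    print('trivet',*lid(band(f,.452,-.183,.14,.008,.005,True)))
    for nm,c,z in(('garlic',(.643,.008),.04),('salt',(.441,.0),.05),('ramekin',(.6,-.4),.037)): 
        p=band(f,*c,.05,z,.025);print(nm,(p[:,:2].min(0)+p[:,:2].max(0))/2,np.ptp(p[:,:2],axis=0),p[:,2].max())
E
python3 meas.py
```

```text
top
lid_long@rect c [0.6592 0.1774] s [0.053 0.146] t 19.9 mean [0.6576 0.1761] pca 19.5 z 0.099 719
   handle c [0.6593 0.177 ] s [0.016 0.063] t 18.5 mean [0.6584 0.1776] pca 19.5 z 0.1246 126
lid_rect@round c [0.4649 0.1809] s [0.081 0.112] t 15.8 mean [0.4638 0.1802] pca 15.8 z 0.1192 1058
   handle c [0.4653 0.1802] s [0.016 0.045] t 16.2 mean [0.4648 0.1801] pca 17.6 z 0.1443 104
lid_round@long c [ 0.632 -0.159] s [0.091 0.09 ] t -47.4 mean [ 0.6315 -0.159 ] pca 69.1 z 0.0808 706
   handle c [ 0.6315 -0.1581] s [0.02  0.022] t 0.8 mean [ 0.6319 -0.1596] pca -6.1 z 0.1061 52
rect [0.6611 0.1756 0.2372] 13.6 rms 0.0002 177 z 0.0797
round [   0.4678    0.1803 -164.3082] -9414.2 rms 0.0001 62 z 0.0995
long [ 0.635  -0.1609  0.2946] 16.9 rms 0.0002 152 z 0.0613
trivet c [ 0.4304 -0.1845] s [0.177 0.19 ] t 2.4 mean [ 0.4517 -0.1838] pca 3.0 z 0.008 2712
garlic [0.64542939 0.00480759] [0.05449534 0.05596012] 0.06354795976047845
salt [ 0.440454  -0.0006888] [0.06793199 0.06646178] 0.07281568325518006
ramekin [ 0.60034816 -0.40410358] [0.087808   0.09020781] 0.05933875994741622
side
lid
[... 400 characters left out ...]
 [ 0.633  -0.1584] s [0.088 0.091] t 5.6 mean [ 0.6321 -0.1555] pca 89.5 z 0.0818 867
   handle c [ 0.633 -0.158] s [0.023 0.025] t 37.7 mean [ 0.6328 -0.1581] pca 20.0 z 0.1066 74
rect [0.6615 0.1759 0.2243] 12.9 rms 0.0002 366 z 0.0803
round [4.680000e-01 1.812000e-01 2.140459e+02] 12263.9 rms 0.0001 106 z 0.1
long [ 0.636  -0.1608  0.2865] 16.4 rms 0.0004 182 z 0.062
trivet c [ 0.4287 -0.1853] s [0.179 0.194] t 3.2 mean [ 0.4528 -0.1784] pca 3.1 z 0.0089 3179
garlic [0.64499967 0.00635694] [0.05471923 0.05578346] 0.0588127562208155
salt [4.41436092e-01 1.97549561e-04] [0.06771556 0.06917814] 0.07352116767469752
ramekin [ 0.59975962 -0.40393705] [0.08745041 0.09113663] 0.059504710496003366
```

```bash
cat > plan.py <<'E'
import sys
from h import *
x,y,z,a=map(float,sys.argv[1:5]); a=np.radians(a)
o=manip.get_obs(); r0=Q(o['ee_rot']); M=[]
for b in(a,a+np.pi):
    c,s=np.cos(b),np.sin(b); M.append((r0.inv()*R.from_matrix(np.array([[-s,c,0],[c,s,0],[0,0,-1]]))).as_rotvec() if 0 else (r0.inv()*R.from_matrix(np.array([[-s,c,0],[c,s,0],[0,0,-1]]))).as_rotvec())
rv=min(M,key=np.linalg.norm); d=r0.inv().apply(np.array([x,y,z])-o['tcp_pos'])
print('shift',d.round(4),'|%.3f|'%np.linalg.norm(d),'rv',rv.round(4),'t',round(o['clock'],2),'j',np.round(o['joints'],2),'w',round(o['grip_width'],4),'gf',round(o['grip_force'],1),'ft',np.round(o['ft_force'],1),'tcp',np.round(o['tcp_pos'],4))
E
sed -i 's/M.append(.* if 0 else \(.*\))$/M.append(\1)/' plan.py; python3 plan.py .6325 -.1585 .2 16; python3 plan.py .5 .06 .25 75
```

```text
shift [-0.652  -0.6401  0.0315] |0.914| rv [-1.4000e-03  9.0000e-04  1.0317e+00] t 0.1 j [-1.35  0.47 -0.01  1.6   0.01  1.07 -0.06] w 0.0852 gf 0.0 ft [ 0.1 -0.1  0.1] tcp [0.1669 0.6277 0.2304]
shift [-0.4678 -0.4631 -0.0188] |0.658| rv [-0.0016  0.0001  0.002 ] t 0.1 j [-1.35  0.47 -0.01  1.6   0.01  1.07 -0.06] w 0.0852 gf 0.0 ft [ 0.1 -0.1  0.1] tcp [0.1669 0.6277 0.2304]
```

The rows are not in the units I measure in: shifts go in shares of 0.5 m and turns go in shares of 60 degrees. I convert before sending: -0.17 m / 0.5 = -0.34, -0.136 m / 0.5 = -0.272.

```bash
echo '-0.068 -0.068 0 0 0 0 0.05
-0.136 -0.136 0 0 0 0 0.05
-0.204 -0.204 0 0 0 0 0.05
-0.272 -0.272 0 0 0 0 0.05
-0.34 -0.34 0 0 0 0 0.05' | python3 -m creep 60 && echo '-0.068 -0.068 0 0 0 0 0.05
-0.136 -0.136 0 0 0 0 0.05
-0.204 -0.204 0 0 0 0 0.05
-0.272 -0.272 0 0 0 0 0.05
-0.34 -0.34 0 0 0 0 0.05' | python3 -m creep; python3 plan.py .6325 -.1585 .17 16
```

```text
clock: 0.6
tcp_pos: [0.2882, 0.4182, 0.231]
ee_rot: [-0.0, 0.129, 0.992, -0.0]
ft_force: [1.3, 0.7, 0.4]
grip_width: 0.0503
grip_force: 0.0
clock: 1.1
tcp_pos: [0.4087, 0.2103, 0.2313]
ee_rot: [-0.0, 0.129, 0.992, 0.0]
ft_force: [0.7, 0.5, 0.6]
grip_width: 0.0496
grip_force: 0.0
shift [-0.311  -0.299   0.0612] |0.436| rv [ 2.0000e-04 -1.0000e-04  1.0319e+00] t 1.1 j [-0.75  0.14  0.22  2.06 -0.04  0.94  0.8 ] w 0.0496 gf 0.0 ft [0.7 0.5 0.6] tcp [0.4087 0.2103 0.2313]
```

Converted, -0.17 m / 0.5 = -0.34, -0.034 m / 0.5 = -0.068, 0.14 rad / 1.0472 = 0.1337.

```bash
echo '-0.068 -0.066 0 0 0 0.1337 0.05
-0.136 -0.132 0 0 0 0.2674 0.05
-0.204 -0.198 0 0 0 0.4011 0.05
-0.272 -0.264 0 0 0 0.5348 0.05
-0.34 -0.33 0 0 0 0.6685 0.05' | python3 -m creep; python3 plan.py .6325 -.1585 .17 16
```

```text
clock: 1.6
tcp_pos: [0.5307, 0.0074, 0.2313]
ee_rot: [-0.0, 0.464, 0.886, 0.0]
ft_force: [0.6, 0.9, 0.2]
grip_width: 0.05
grip_force: 0.0
shift [-0.1944 -0.0106  0.0612] |0.204| rv [ 2.00e-04 -2.00e-04  3.26e-01] t 1.6 j [-0.47  0.28  0.47  1.92 -0.15  0.98  0.67] w 0.05 gf 0.0 ft [0.6 0.9 0.2] tcp [0.5307 0.0074 0.2313]
```

Converted, -0.1944 m / 0.5 = -0.3888, -0.175 m / 0.5 = -0.35, 0.326 rad / 1.0472 = 0.3113.

```bash
echo '-0.09 -0.004 0.02 0 0 0.0955 0.05
-0.18 -0.01 0.04 0 0 0.191 0.05
-0.27 -0.016 0.08 0 0 0.3113 0.05
-0.35 -0.02 0.11 0 0 0.3113 0.05
-0.3888 -0.0212 0.1224 0 0 0.3113 0.05' | python3 -m creep; python3 plan.py .6325 -.1585 .085 16
```

```text
clock: 2.1
tcp_pos: [0.6327, -0.1602, 0.1678]
ee_rot: [-0.0, 0.601, 0.799, -0.002]
ft_force: [-0.3, 0.3, -0.0]
grip_width: 0.0502
grip_force: 0.0
shift [0.0017 0.0006 0.0828] |0.083| rv [-0.0033  0.0013  0.0021] t 2.1 j [-0.18  0.58  0.53  1.68 -0.34  0.98  0.75] w 0.0502 gf 0.0 ft [-0.3  0.3 -0. ] tcp [ 0.6327 -0.1602  0.1678]
```

Converted, 0.085 m / 0.5 = 0.17, 0.075 m / 0.5 = 0.15.

```bash
echo '0 0 0.06 0 0 0 0.05
0 0 0.11 0 0 0 0.05
0 0 0.15 0 0 0 0.05
0 0 0.17 0 0 0 0.05
0 0 0.17 0 0 0 0.05' | python3 -m creep; python3 plan.py .6325 -.1585 .085 16; echo '0 0 0 0 0 0 0.02
0 0 0 0 0 0 0.02
0 0 0 0 0 0 0.02
0 0 0 0 0 0 0.02
0 0 0 0 0 0 0.02' | python3 -m creep 50;python3 plan.py .6325 -.1585 .15 16
```

```text
clock: 2.6
tcp_pos: [0.6319, -0.1559, 0.0834]
ee_rot: [-0.001, 0.6, 0.8, -0.001]
ft_force: [-0.5, 0.1, 0.2]
grip_width: 0.0498
grip_force: 0.0
shift [-0.0027 -0.0001 -0.0016] |0.003| rv [-0.0029 -0.0013  0.0057] t 2.6 j [-0.15  0.68  0.48  1.72 -0.4   0.84  0.8 ] w 0.0498 gf 0.0 ft [-0.5  0.1  0.2] tcp [ 0.6319 -0.1559  0.0834]
clock: 3.1
tcp_pos: [0.634, -0.1565, 0.0866]
ee_rot: [0.001, 0.6, 0.8, 0.001]
ft_force: [0.0, -0.6, 6.3]
grip_width: 0.023
grip_force: 49.7
shift [-0.0016 -0.0018 -0.0634] |0.063| rv [0.0024 0.001  0.0057] t 3.1 j [-0.15  0.68  0.48  1.72 -0.4   0.84  0.8 ] w 0.023 gf 49.7 ft [ 0.  -0.6  6.3] tcp [ 0.634  -0.1565  0.0866]
```

Converted, -0.08 m / 0.5 = -0.16, -0.055 m / 0.5 = -0.11.

```bash
echo '0 0 -0.02 0 0 0 0.02
0 0 -0.06 0 0 0 0.02
0 0 -0.11 0 0 0 0.02
0 0 -0.16 0 0 0 0.02
0 0 -0.16 0 0 0 0.02' | python3 -m creep;python3 plan.py .452 -.183 .15 10
python3 - <<'E'
from h import *
f=snap('side','s1');a=cv2.imread('pics/s1.png')[100:300,200:460]; cv2.imwrite('pics/s1c.png',cv2.resize(a,None,fx=3,fy=3,interpolation=cv2.INTER_CUBIC))
E
```

```text
clock: 3.6
tcp_pos: [0.635, -0.157, 0.169]
ee_rot: [0.003, 0.6, 0.8, 0.002]
ft_force: [0.2, -0.2, -0.8]
grip_width: 0.0233
grip_force: 49.2
shift [ 0.0265 -0.183   0.0179] |0.186| rv [0.006  0.0024 0.1103] t 3.6 j [-0.19  0.57  0.53  1.68 -0.34  0.98  0.75] w 0.0233 gf 49.2 ft [ 0.2 -0.2 -0.8] tcp [ 0.635 -0.157  0.169]
```

View pics/s1c.png

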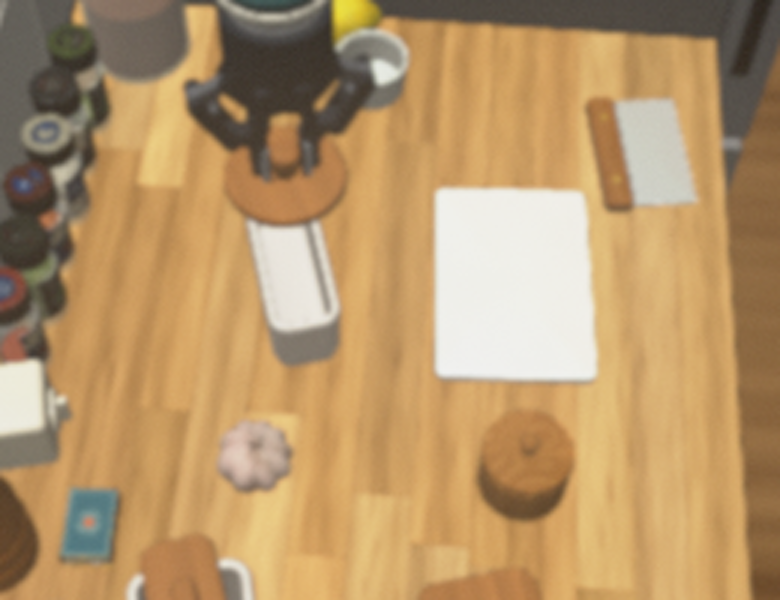

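Converted, -0.183 m / 0.5 = -0.366, -0.165 m / 0.5 = -0.33, 0.11 rad / 1.0472 = 0.105.

```bash
echo '0.01 -0.08 0 0 0 0.0286 0.02
0.024 -0.17 0 0 0 0.0668 0.02
0.04 -0.26 0.02 0 0 0.105 0.02
0.05 -0.33 0.06 0 0 0.105 0.02
0.053 -0.366 0.1 0 0 0.105 0.02' | python3 -m creep && echo '0 0 0.06 0 0 0 0.02
0 0 0.1 0 0 0 0.02
0 0 0.13 0 0 0 0.02
0 0 0.15 0 0 0 0.02
0 0 0.15 0 0 0 0.02' | python3 -m creep;python3 plan.py .452 -.183 .032 10
python3 - <<'E'
from h import *
f=snap('side','s2')
p=band(f,.452,-.183,.055,.055,.02); h=np.histogram(p[:,2],bins=np.arange(.03,.08,.002));print(h[0])
E
```

```text
clock: 4.15
tcp_pos: [0.4457, -0.1818, 0.1138]
ee_rot: [-0.002, 0.643, 0.766, -0.0]
ft_force: [1.8, -0.0, -1.2]
grip_width: 0.0235
grip_force: 49.3
clock: 4.65
tcp_pos: [0.4484, -0.1818, 0.0385]
ee_rot: [-0.002, 0.643, 0.766, -0.001]
ft_force: [-0.4, 0.3, -1.3]
grip_width: 0.0233
grip_force: 49.3
shift [-0.0018  0.0033  0.0065] |0.008| rv [-0.0034 -0.0014  0.0003] t 4.65 j [-0.07  0.54  0.47  2.15 -0.46  0.56  0.91] w 0.0233 gf 49.3 ft [-0.4  0.3 -1.3] tcp [ 0.4484 -0.1818  0.0385]
[ 0  0 77 70 11  3  2  5  4  5 14  9 13 21 36 13  6 12  7  7  6  6  3  0]
```

Converted, 0.007 m / 0.5 = 0.014, 0.006 m / 0.5 = 0.012.

```bash
echo '0 0 0.004 0 0 0 0.02
0 0 0.008 0 0 0 0.02
0 0 0.012 0 0 0 0.02
0 0 0.014 0 0 0 0.02
0 0 0.014 0 0 0 0.02' | python3 -m creep;echo '0 0 0.002 0 0 0 0.02
0 0 0.002 0 0 0 0.02
0 0 0.002 0 0 0 0.02' | python3 -m creep
```

```text
clock: 5.2
tcp_pos: [0.4499, -0.1822, 0.0331]
ee_rot: [0.0, 0.643, 0.766, 0.0]
ft_force: [0.2, 0.9, -1.4]
grip_width: 0.0233
grip_force: 49.4
clock: 5.5
tcp_pos: [0.45, -0.1822, 0.0325]
ee_rot: [0.0, 0.643, 0.766, 0.0]
ft_force: [-2.0, 1.3, 5.8]
grip_width: 0.0233
grip_force: 50.2
```

Converted, -0.05 m / 0.5 = -0.1, -0.02 m / 0.5 = -0.04.

```bash
echo '0 0 0 0 0 0 0.03
0 0 0 0 0 0 0.045
0 0 0 0 0 0 0.05
0 0 -0.04 0 0 0 0.05
0 0 -0.1 0 0 0 0.05' | python3 -m creep;echo '0 0 -0.1 0 0 0 0.05
0 0 -0.2 0 0 0 0.05
0 0 -0.24 0 0 0 0.05
0 0 -0.24 0 0 0 0.05' | python3 -m creep; python3 plan.py .6594 .1774 .18 19.6
```

```text
clock: 6.0
tcp_pos: [0.4485, -0.182, 0.0814]
ee_rot: [-0.002, 0.643, 0.766, -0.001]
ft_force: [1.6, -0.2, -1.2]
grip_width: 0.0501
grip_force: 0.0
clock: 6.4
tcp_pos: [0.4519, -0.1828, 0.2051]
ee_rot: [0.003, 0.643, 0.766, 0.002]
ft_force: [-0.0, 0.7, -0.7]
grip_width: 0.0499
grip_force: 0.0
shift [0.3185 0.2669 0.0265] |0.416| rv [ 0.0067  0.0021 -0.1668] t 6.4 j [-0.26  0.25  0.67  2.06 -0.2   0.89  0.69] w 0.0499 gf 0.0 ft [-0.   0.7 -0.7] tcp [ 0.4519 -0.1828  0.2051]
```

Now lid_long on box_rect; path at z≥0.18 is clear.

Converted, 0.185 m / 0.5 = 0.37, 0.155 m / 0.5 = 0.31.

```bash
echo '0.074 0.062 0 0 0 0 0.05
0.148 0.124 0 0 0 0 0.05
0.222 0.186 0 0 0 0 0.05
0.296 0.248 0 0 0 0 0.05
0.37 0.31 0 0 0 0 0.05' | python3 -m creep && python3 plan.py .6594 .1774 .18 19.6
```

```text
clock: 6.9
tcp_pos: [0.5702, 0.0288, 0.2004]
ee_rot: [-0.001, 0.643, 0.766, -0.001]
ft_force: [0.7, -0.3, 0.6]
grip_width: 0.0498
grip_force: 0.0
shift [0.1308 0.1137 0.0202] |0.175| rv [-0.0022 -0.0004 -0.1672] t 6.9 j [-0.55  0.4   0.56  1.86 -0.25  0.96  0.3 ] w 0.0498 gf 0.0 ft [ 0.7 -0.3  0.6] tcp [0.5702 0.0288 0.2004]
```

Converted, 0.1335 m / 0.5 = 0.267, 0.13 m / 0.5 = 0.26, -0.167 rad / 1.0472 = -0.1595.

```bash
echo '0.074 0.062 0 0 0 -0.0477 0.05
0.148 0.124 0.02 0 0 -0.0955 0.05
0.222 0.186 0.04 0 0 -0.1595 0.05
0.26 0.22 0.05 0 0 -0.1595 0.05
0.267 0.224 0.053 0 0 -0.1595 0.05' | python3 -m creep; echo '0 0 0 0 0 0 0.05' | python3 -m creep;python3 plan.py .6594 .1774 .104 19.6
```

```text
clock: 7.4
tcp_pos: [0.6567, 0.1823, 0.1717]
ee_rot: [-0.002, 0.574, 0.819, -0.001]
ft_force: [-0.1, -0.3, -0.5]
grip_width: 0.0501
grip_force: 0.0
clock: 7.5
tcp_pos: [0.6563, 0.1779, 0.1731]
ee_rot: [-0.001, 0.576, 0.817, -0.002]
ft_force: [0.6, -0.4, 0.3]
grip_width: 0.05
grip_force: 0.0
shift [-0.0015  0.003   0.0691] |0.069| rv [-0.0038  0.0004  0.0007] t 7.5 j [-0.63  0.6   0.46  1.59 -0.3   1.02  0.26] w 0.05 gf 0.0 ft [ 0.6 -0.4  0.3] tcp [0.6563 0.1779 0.1731]
```

Converted, 0.067 m / 0.5 = 0.134, 0.06 m / 0.5 = 0.12.

```bash
echo '-0.002 0.006 0.04 0 0 0 0.05
-0.002 0.006 0.09 0 0 0 0.05
-0.002 0.006 0.12 0 0 0 0.05
-0.002 0.006 0.134 0 0 0 0.05
-0.002 0.006 0.134 0 0 0 0.05' | python3 -m creep;python3 plan.py .6594 .1774 .105 19.6
```

```text
clock: 8.0
tcp_pos: [0.6599, 0.1769, 0.1078]
ee_rot: [-0.0, 0.577, 0.817, -0.001]
ft_force: [-0.3, -0.4, -0.3]
grip_width: 0.0498
grip_force: 0.0
shift [ 0.0007 -0.0003  0.0028] |0.003| rv [-0.0018  0.0002 -0.0013] t 8.0 j [-0.61  0.68  0.43  1.62 -0.34  0.91  0.29] w 0.0498 gf 0.0 ft [-0.3 -0.4 -0.3] tcp [0.6599 0.1769 0.1078]
```

Converted, 0.0015 m / 0.5 = 0.003.

```bash
echo '0 0 0.003 0 0 0 0.05
0 0 0.003 0 0 0 0.012
0 0 0.003 0 0 0 0.012
0 0 0.003 0 0 0 0.012
0 0 0.003 0 0 0 0.012' | python3 -m creep 60; echo '0 0 0 0 0 0 0.012
0 0 -0.02 0 0 0 0.012
0 0 -0.06 0 0 0 0.012
0 0 -0.12 0 0 0 0.012
0 0 -0.18 0 0 0 0.012' | python3 -m creep; python3 plan.py .6355 -.1608 .19 16.6
```

```text
clock: 8.5
tcp_pos: [0.661, 0.1781, 0.1081]
ee_rot: [0.0, 0.576, 0.817, 0.001]
ft_force: [-1.5, -0.9, 4.6]
grip_width: 0.015
grip_force: 59.3
clock: 9.0
tcp_pos: [0.66, 0.1778, 0.1975]
ee_rot: [-0.0, 0.577, 0.817, -0.001]
ft_force: [-0.1, 1.4, -1.5]
grip_width: 0.0145
grip_force: 58.7
shift [-0.3108 -0.1365  0.0079] |0.340| rv [-0.0017  0.0003  0.0521] t 9.0 j [-0.63  0.58  0.47  1.57 -0.29  1.06  0.26] w 0.0145 gf 58.7 ft [-0.1  1.4 -1.5] tcp [0.66   0.1778 0.1975]
```

Converted, -0.2 m / 0.5 = -0.4, -0.165 m / 0.5 = -0.33, 0.052 rad / 1.0472 = 0.0497.

```bash
echo '-0.06 -0.026 0 0 0 0 0.012
-0.15 -0.066 0 0 0 0.0191 0.012
-0.24 -0.106 0 0 0 0.0382 0.012
-0.33 -0.146 0 0 0 0.0497 0.012
-0.4 -0.176 0 0 0 0.0497 0.012' | python3 -m creep; python3 plan.py .6355 -.1608 .15 16.6
```

```text
clock: 9.5
tcp_pos: [0.6438, -0.0438, 0.1975]
ee_rot: [0.0, 0.599, 0.801, -0.001]
ft_force: [0.0, -1.2, -2.1]
grip_width: 0.0144
grip_force: 58.8
shift [-0.1098 -0.041   0.0476] |0.127| rv [-0.0005  0.0011 -0.0027] t 9.5 j [-0.36  0.53  0.52  1.67 -0.3   1.02  0.55] w 0.0144 gf 58.8 ft [ 0.  -1.2 -2.1] tcp [ 0.6438 -0.0438  0.1975]
```

Converted, -0.11 m / 0.5 = -0.22, -0.1 m / 0.5 = -0.2.

```bash
echo '-0.08 -0.03 0.02 0 0 0 0.012
-0.16 -0.06 0.04 0 0 0 0.012
-0.2 -0.074 0.07 0 0 0 0.012
-0.22 -0.082 0.0952 0 0 0 0.012
-0.22 -0.082 0.0952 0 0 0 0.012' | python3 -m creep; echo '0 0 0 0 0 0 0.012
0 0 0 0 0 0 0.012' | python3 -m creep; python3 plan.py .6355 -.1608 .1 16.6
python3 - <<'E'
from h import *
for n in('side','top'):
    f=snap(n,n+'3')
    p=band(f,.6355,-.161,.1,.143,.012); z=p[:,2];h=np.histogram(z,bins=np.arange(.131,.156,.002));print(h[0])
    zm=.131+.002*h[0].argmax()+.001; q=p[abs(z-zm)<.004]; print(*lid(q)); q=q[np.abs(np.hypot(*(q[:,:2]-[.6355,-.161]).T))>.035]
    A=np.c_[q[:,:2]-[.6355,-.161],np.ones(len(q))]; print('plane',np.linalg.lstsq(A,q[:,2],rcond=None)[0])
    p=band(f,.6355,-.161,.1,.062,.004,True); x,e=fitrim(p[:,:2],(.6355,-.161,.29),(.028,.075),.012);print(x,e,len(p))
a=cv2.imread('pics/side3.png')[100:300,200:460]; cv2.imwrite('pics/s3c.png',cv2.resize(a,None,fx=3,fy=3,interpolation=cv2.INTER_CUBIC))
E
```

```text
clock: 10.0
tcp_pos: [0.6351, -0.1581, 0.1474]
ee_rot: [-0.002, 0.599, 0.801, -0.001]
ft_force: [0.4, 0.6, -1.5]
grip_width: 0.0143
grip_force: 58.7
clock: 10.2
tcp_pos: [0.6379, -0.1546, 0.15]
ee_rot: [0.0, 0.596, 0.803, 0.001]
ft_force: [-0.1, -0.1, -0.8]
grip_width: 0.0145
grip_force: 58.7
shift [-0.0053 -0.0041  0.05  ] |0.050| rv [ 0.0013 -0.0007  0.0035] t 10.2 j [-0.17  0.6   0.5   1.68 -0.34  0.95  0.76] w 0.0145 gf 58.7 ft [-0.1 -0.1 -0.8] tcp [ 0.6379 -0.1546  0.15  ]
[  3   4  17  33 163 262 147  17   6   5   7   4]
c [ 0.6356 -0.1511] s [0.052 0.14 ] t 16.7 mean [ 0.6285 -0.1231] pca 21.1 z 0.1418 610
plane [-0.00485163 -0.01014609  0.14232785]
[ 0.63799598 -0.16113934  0.33315007] 0.0002742989904394199 169
[ 0  2 10 35 79 65 27  5  0  0  1  0]
c [ 0.6432 -0.2095] s [0.038 0.062] t 58.1 mean [ 0.6448 -0.2068] pca 58.6 z 0.1407 203
plane [0.00386037 0.00728863 0.14076453]
[ 0.63497733 -0.1605103   0.29371711] 0.00010227209754269317 63
```

View pics/s3c.png

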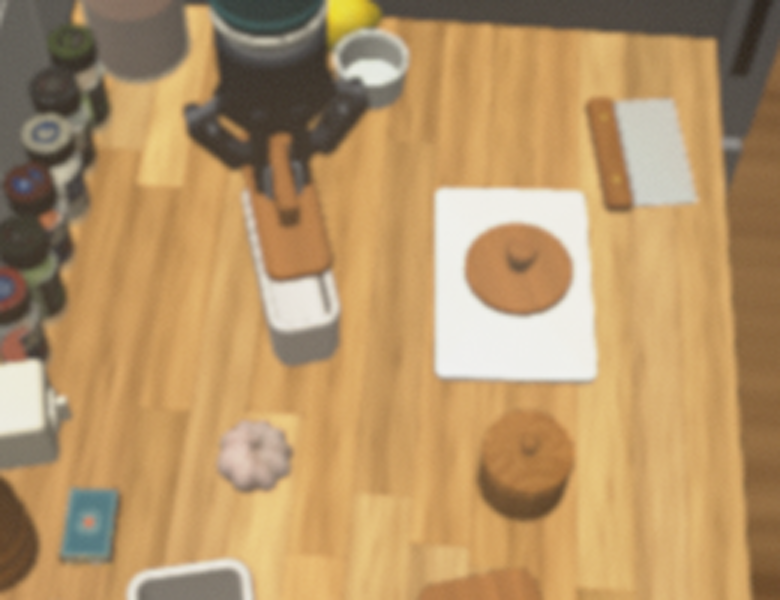

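```bash
echo '0 0 0 0 0 0 0.012
0 0 0 0 0 0 0.012
0 0 0 0 0 0 0.012' | python3 -m creep;python3 - <<'E'
from h import *
for n in('side',):
    f=snap(n,n+'4'); o=manip.get_obs();print(o['tcp_pos'],Q(o['ee_rot']).as_matrix()[:2,:2].round(3))
    p=band(f,.6355,-.155,.1,.142,.0045); 
    e=np.array([-np.sin(np.radians(16.7)),np.cos(np.radians(16.7))]);n_=np.array([e[1],-e[0]])
    a=p[:,:2]@e;b=p[:,:2]@n_; m=a>np.percentile(a,40)
    print('ends',np.percentile(a,[1,50,98.5,99.8]),'sides',np.percentile(b[m],[.5,1,99,99.5]))
    for c in((.6355,-.1608),o['tcp_pos'][:2]): print(np.dot(c,e)+.073,np.dot(c,n_)-.026,np.dot(c,n_)+.026)
E
python3 plan.py .6357 -.1608 .15 16.7
```

```text
clock: 10.6
tcp_pos: [0.637, -0.1568, 0.1497]
ee_rot: [0.0, 0.597, 0.802, 0.0]
ft_force: [-0.4, -0.1, -0.5]
grip_width: 0.0144
grip_force: 58.7
[ 0.63694679 -0.15698449  0.14965056] [[-0.286  0.958]
 [ 0.958  0.286]]
ends [-0.39495479 -0.2965447  -0.26069966 -0.25939378] sides [0.53878463 0.53913013 0.58865566 0.5889853 ]
-0.26363546753561856 0.536488623882364 0.588488623882364
-0.2603966392540002 0.5389708229378543 0.5909708229378543
shift [-0.0033 -0.0023 -0.0003] |0.004| rv [ 0.0003  0.0001 -0.0013] t 10.65 j [-0.17  0.6   0.51  1.68 -0.34  0.95  0.76] w 0.0148 gf 58.7 ft [-1.1 -0.3 -1.4] tcp [ 0.6369 -0.157   0.1497]
```

Converted, 0.055 m / 0.5 = 0.11, -0.0033 m / 0.5 = -0.0066.

```bash
echo '-0.0066 -0.003 0.02 0 0 0 0.012
-0.0066 -0.003 0.06 0 0 0 0.012
-0.0066 -0.003 0.09 0 0 0 0.012
-0.0066 -0.003 0.11 0 0 0 0.012
-0.0066 -0.003 0.11 0 0 0 0.012' | python3 -m creep;  echo '0 0 0 0 0 0 0.012
0 0 0 0 0 0 0.012' | python3 -m creep; python3 plan.py .636 -.1608 .079 16.7
```

```text
clock: 11.15
tcp_pos: [0.6351, -0.1605, 0.0923]
ee_rot: [-0.002, 0.598, 0.802, -0.001]
ft_force: [-0.7, -1.2, -3.1]
grip_width: 0.0147
grip_force: 58.7
clock: 11.35
tcp_pos: [0.637, -0.161, 0.0953]
ee_rot: [0.001, 0.598, 0.802, 0.0]
ft_force: [0.3, -0.3, -0.7]
grip_width: 0.0147
grip_force: 58.7
shift [ 0.0005 -0.0009  0.0163] |0.016| rv [ 0.0013  0.0008 -0.0016] t 11.35 j [-0.14  0.67  0.47  1.71 -0.38  0.86  0.79] w 0.0147 gf 58.7 ft [ 0.3 -0.3 -0.7] tcp [ 0.637  -0.161   0.0953]
```

Converted, 0.012 m / 0.5 = 0.024, 0.011 m / 0.5 = 0.022.

```bash
echo '0 -0.001 0.006 0 0 0 0.012
0 -0.001 0.012 0 0 0 0.012
0 -0.001 0.018 0 0 0 0.012
0 -0.001 0.022 0 0 0 0.012
0 -0.001 0.024 0 0 0 0.012' | python3 -m creep;  echo '0 0 0.002 0 0 0 0.012
0 0 0.004 0 0 0 0.012
0 0 0.006 0 0 0 0.012' | python3 -m creep; python3 plan.py .636 -.1608 .079 16.7
```

```text
clock: 11.85
tcp_pos: [0.6357, -0.1608, 0.0822]
ee_rot: [-0.0, 0.598, 0.802, -0.0]
ft_force: [-0.2, -0.3, -0.4]
grip_width: 0.0149
grip_force: 58.7
clock: 12.15
tcp_pos: [0.6359, -0.1609, 0.0801]
ee_rot: [-0.0, 0.598, 0.802, 0.0]
ft_force: [-4.3, 1.2, 8.7]
grip_width: 0.0148
grip_force: 60.1
shift [0.0001 0.0001 0.0011] |0.001| rv [ 0.0001 -0.0003 -0.0016] t 12.15 j [-0.13  0.69  0.46  1.71 -0.39  0.84  0.8 ] w 0.0148 gf 60.1 ft [-4.3  1.2  8.7] tcp [ 0.6359 -0.1609  0.0801]
```

```bash
python3 - <<'E'
from h import *
f=snap('side','side5'); p=band(f,.636,-.161,.085,.072,.012,False)
q=p[np.hypot(*(p[:,:2]-[.636,-.161]).T)>.04];print(np.histogram(q[:,2],bins=np.arange(.06,.084,.002))[0],np.median(q[:,2]))
E
echo '0 0 0 0 0 0 0.012
0 0 0 0 0 0 0.022
0 0 0 0 0 0 0.035
0 0 0 0 0 0 0.045
0 0 -0.04 0 0 0 0.045' | python3 -m creep; echo '0 0 -0.1 0 0 0 0.045
0 0 -0.2 0 0 0 0.045
0 0 -0.24 0 0 0 0.045' | python3 -m creep;  python3 - <<'E'
from h import *
for n in('side','top'):
    f=snap(n,n+'6');print(n,*lid(band(f,.636,-.161,.085,.071,.005,False)))
    for c,z,nm in (((.661,.176),.08,'rect'),):
        p=band(f,*c,.1,z,.004,True); x,e=fitrim(p[:,:2],(*c,.23),(.042,.058),.012); print(x,np.degrees(x[2]),e)
    print(*lid(band(f,.465,.181,.1,.119,.005)))
E
python3 plan.py .465 .1805 .2 15.9
```

```text
[  6   6   5  14  44 121  97  31   4   0   0   0] 0.07150277953633194
clock: 12.7
tcp_pos: [0.634, -0.1602, 0.097]
ee_rot: [-0.002, 0.598, 0.802, -0.001]
ft_force: [-0.4, -0.6, -0.1]
grip_width: 0.0453
grip_force: 0.0
clock: 13.0
tcp_pos: [0.6381, -0.162, 0.2247]
ee_rot: [0.003, 0.598, 0.802, 0.002]
ft_force: [1.2, -0.3, -0.3]
grip_width: 0.045
grip_force: 0.0
side c [ 0.6349 -0.1606] s [0.053 0.147] t 15.8 mean [ 0.6333 -0.1543] pca 16.7 z 0.0718 871
[0.66162053 0.17597584 0.23134092] 13.254858360648537 0.00021896141471690705
c [0.4649 0.1808] s [0.081 0.112] t 15.7 mean [0.4652 0.184 ] pca 15.8 z 0.1199 2080
top c [ 0.6354 -0.2071] s [0.045 0.08 ] t 57.4 mean [ 0.6405 -0.2077] pca 47.6 z 0.0708 203
[0.66101687 0.17578999 0.23309732] 13.355492490631974 0.00022929935132146088
c [0.4649 0.1811] s [0.08  0.113] t 15.9 mean [0.4642 0.1796] pca 16.1 z 0.1192 1069
shift [ 0.3775 -0.0682  0.0221] |0.384| rv [0.0071 0.0032 0.0123] t 13.1 j [-0.19  0.52  0.54  1.62 -0.3   1.07  0.73] w 0.0449 gf 0.0 ft [-0.5 -0.8 -0.2] tcp [ 0.6381 -0.1617  0.2238]
```

Converted, 0.225 m / 0.5 = 0.45, 0.18 m / 0.5 = 0.36, 0.012 rad / 1.0472 = 0.0115.

```bash
echo '0.09 -0.016 0 0 0 0 0.05
0.18 -0.032 0 0 0 0 0.05
0.27 -0.048 0 0 0 0 0.05
0.36 -0.064 0 0 0 0 0.05
0.45 -0.08 0 0 0 0.0115 0.05' | python3 -m creep; echo '0.09 -0.016 0 0 0 0 0.05
0.18 -0.032 0 0 0 0 0.05
0.27 -0.048 0.02 0 0 0 0.05
0.3 -0.056 0.044 0 0 0 0.05' | python3 -m creep;echo '0 0 0 0 0 0 0.05
0 0 0 0 0 0 0.05
0 0 0 0 0 0 0.05' | python3 -m creep; python3 plan.py .465 .1808 .125 15.9
```

```text
clock: 13.6
tcp_pos: [0.5315, 0.0449, 0.2182]
ee_rot: [-0.001, 0.602, 0.798, -0.001]
ft_force: [1.1, -0.2, 0.4]
grip_width: 0.0498
grip_force: 0.0
clock: 14.0
tcp_pos: [0.4624, 0.1845, 0.1963]
ee_rot: [-0.001, 0.6, 0.8, 0.0]
ft_force: [-0.1, -0.8, 0.7]
grip_width: 0.0503
grip_force: 0.0
clock: 14.3
tcp_pos: [0.4663, 0.1779, 0.1976]
ee_rot: [0.001, 0.604, 0.797, -0.0]
ft_force: [-0.6, -0.7, 0.2]
grip_width: 0.0498
grip_force: 0.0
shift [ 0.0032 -0.0005  0.0726] |0.073| rv [ 0.0004  0.0009 -0.0028] t 14.3 j [-0.82  0.26  0.46  2.02 -0.15  0.89 -0.01] w 0.0498 gf 0.0 ft [-0.6 -0.7  0.2] tcp [0.4663 0.1779 0.1976]
```

Converted, 0.071 m / 0.5 = 0.142, 0.065 m / 0.5 = 0.13.

```bash
echo '0.005 -0.001 0.05 0 0 0 0.05
0.005 -0.001 0.1 0 0 0 0.05
0.005 -0.001 0.13 0 0 0 0.05
0.005 -0.001 0.142 0 0 0 0.05
0.005 -0.001 0.142 0 0 0 0.05' | python3 -m creep;echo '0 0 0 0 0 0 0.05
0 0 0 0 0 0 0.05' | python3 -m creep; python3 plan.py .465 .1808 .125 15.9
```

```text
clock: 14.8
tcp_pos: [0.4645, 0.1808, 0.1262]
ee_rot: [0.0, 0.603, 0.798, -0.001]
ft_force: [0.2, -0.6, 0.1]
grip_width: 0.0499
grip_force: 0.0
clock: 15.0
tcp_pos: [0.4648, 0.1821, 0.1274]
ee_rot: [0.0, 0.603, 0.798, 0.001]
ft_force: [-1.0, -0.3, 1.0]
grip_width: 0.0501
grip_force: 0.0
shift [-0.0013 -0.0002  0.0024] |0.003| rv [ 0.0018 -0.0005 -0.0002] t 15.0 j [-0.79  0.37  0.42  2.08 -0.22  0.73  0.05] w 0.0501 gf 0.0 ft [-1.  -0.3  1. ] tcp [0.4648 0.1821 0.1274]
```

Converted, -0.001 m / 0.5 = -0.002.

```bash
echo '-0.002 0 0 0 0 0 0.012
-0.002 0 0 0 0 0 0.012
-0.002 0 0 0 0 0 0.012
-0.002 0 0 0 0 0 0.012
-0.002 0 0 0 0 0 0.012' | python3 -m creep 60; echo '0 0 0 0 0 0 0.012
0 0 -0.02 0 0 0 0.012
0 0 -0.06 0 0 0 0.012
0 0 -0.09 0 0 0 0.012
0 0 -0.1 0 0 0 0.012' | python3 -m creep; python3 plan.py .6613 .1759 .175 13.2
```

```text
clock: 15.5
tcp_pos: [0.4647, 0.1814, 0.1271]
ee_rot: [0.0, 0.602, 0.798, 0.001]
ft_force: [0.5, -0.8, 5.8]
grip_width: 0.0147
grip_force: 59.2
clock: 16.0
tcp_pos: [0.4648, 0.1815, 0.178]
ee_rot: [0.0, 0.602, 0.798, 0.001]
ft_force: [0.6, 0.6, -1.1]
grip_width: 0.0141
grip_force: 58.8
shift [-0.0593  0.1874  0.0034] |0.197| rv [ 0.0021 -0.0007  0.0476] t 16.0 j [-0.82  0.29  0.45  2.04 -0.17  0.84  0.  ] w 0.0141 gf 58.8 ft [ 0.6  0.6 -1.1] tcp [0.4648 0.1815 0.178 ]
```

Converted, 0.182 m / 0.5 = 0.364, 0.08 m / 0.5 = 0.16, 0.048 rad / 1.0472 = 0.0458.

```bash
echo '-0.024 0.074 0 0 0 0.0191 0.012
-0.05 0.16 0 0 0 0.0382 0.012
-0.076 0.24 0 0 0 0.0458 0.012
-0.1 0.32 0.02 0 0 0.0458 0.012
-0.116 0.364 0.04 0 0 0.0458 0.012' | python3 -m creep; echo '-0.002 0.01 0.016 0 0 0 0.012
-0.002 0.01 0.016 0 0 0 0.012
-0.002 0.01 0.016 0 0 0 0.012
-0.002 0.01 0.016 0 0 0 0.012' | python3 -m creep
cat > inhand.py <<'E'
import sys
from h import *
f=snap('side',sys.argv[1]); o=manip.get_obs(); c=o['tcp_pos']; t=np.radians(float(sys.argv[2])); hy=float(sys.argv[3]);hx=float(sys.argv[4])
p=band(f,c[0],c[1],.09,c[2]-.008,.012); zf=c[2]-.02+.001*np.histogram(p[:,2],bins=np.arange(c[2]-.02,c[2]+.004,.001))[0].argmax()+.0005
p=p[abs(p[:,2]-zf)<.004]; print('face',zf,'tcp',c)
e=np.array([-np.sin(t),np.cos(t)]);n=np.array([e[1],-e[0]]); d=(p[:,:2]-c[:2]); a=d@e;b=d@n
print('a',np.percentile(a,[.5,99.5]),'b',np.percentile(b,[.5,99.5]),'expect',hy,hx)
A=np.c_[a,b,np.ones(len(a))]; print('plane',np.linalg.lstsq(A,p[:,2],rcond=None)[0].round(4))
E
python3 inhand.py side7 13.2 .056 .04; python3 plan.py .6613 .1759 .112 13.2
```

```text
clock: 16.5
tcp_pos: [0.6578, 0.175, 0.1556]
ee_rot: [0.001, 0.621, 0.783, 0.0]
ft_force: [-0.3, 0.8, -0.9]
grip_width: 0.0145
grip_force: 58.9
clock: 16.9
tcp_pos: [0.6593, 0.1761, 0.1491]
ee_rot: [-0.0, 0.621, 0.784, 0.0]
ft_force: [0.5, -0.1, -1.4]
grip_width: 0.0146
grip_force: 58.9
face 0.14189931857702429 tcp [0.65959722 0.17618142 0.14939932]
a [-0.01153369  0.05490619] b [-0.04048857  0.03821372] expect 0.056 0.04
plane [-0.0017 -0.0007  0.1418]
shift [-0.0007  0.0016  0.0374] |0.037| rv [ 0.0006 -0.0008  0.0003] t 16.95 j [-0.61  0.63  0.44  1.6  -0.31  0.97  0.16] w 0.0147 gf 58.9 ft [-0.4  0.2 -1.5] tcp [0.6596 0.1762 0.1494]
```

The rows are not in the units I measure in: shifts go in shares of 0.5 m and turns go in shares of 60 degrees. I convert before sending: 0.039 m / 0.5 = 0.078, 0.0025 m / 0.5 = 0.005.

```bash
echo '0 0.005 0.02 0 0 0 0.012
0 0.005 0.05 0 0 0 0.012
0 0.005 0.07 0 0 0 0.012
0 0.005 0.078 0 0 0 0.012
0 0.005 0.078 0 0 0 0.012' | python3 -m creep; echo '0 0 0 0 0 0 0.012
0 0 0 0 0 0 0.012' | python3 -m creep; python3 plan.py .662 .176 .097 13.2
```

```text
clock: 17.45
tcp_pos: [0.662, 0.1758, 0.108]
ee_rot: [-0.001, 0.621, 0.784, -0.001]
ft_force: [-0.3, -0.3, -1.3]
grip_width: 0.0146
grip_force: 59.0
clock: 17.65
tcp_pos: [0.6632, 0.1761, 0.11]
ee_rot: [0.0, 0.621, 0.784, 0.0]
ft_force: [-0.0, -0.0, -1.0]
grip_width: 0.0146
grip_force: 59.0
shift [ 0.0002 -0.0012  0.013 ] |0.013| rv [ 0.001  -0.     -0.0006] t 17.65 j [-0.59  0.68  0.42  1.62 -0.33  0.91  0.17] w 0.0146 gf 59.0 ft [-0. -0. -1.] tcp [0.6632 0.1761 0.11  ]
```

Converted, 0.0115 m / 0.5 = 0.023, 0.011 m / 0.5 = 0.022.

```bash
echo '0 -0.001 0.006 0 0 0 0.012
0 -0.001 0.012 0 0 0 0.012
0 -0.001 0.018 0 0 0 0.012
0 -0.001 0.022 0 0 0 0.012
0 -0.001 0.023 0 0 0 0.012' | python3 -m creep;  echo '0 0 0.002 0 0 0 0.012
0 0 0.004 0 0 0 0.012
0 0 0.005 0 0 0 0.012' | python3 -m creep; python3 inhand.py side8 13.2 .056 .04
```

```text
clock: 18.15
tcp_pos: [0.662, 0.1759, 0.0976]
ee_rot: [-0.0, 0.621, 0.784, -0.0]
ft_force: [-0.1, 0.4, -0.8]
grip_width: 0.0146
grip_force: 59.0
clock: 18.45
tcp_pos: [0.6623, 0.176, 0.0971]
ee_rot: [-0.0, 0.621, 0.784, 0.0]
ft_force: [-5.4, -1.4, 11.1]
grip_width: 0.0147
grip_force: 60.5
face 0.08967514962706324 tcp [0.66230144 0.17599035 0.09717515]
a [-0.00993804  0.05460507] b [-0.04016676  0.03831662] expect 0.056 0.04
plane [-0.0074  0.0025  0.09  ]
```

Converted, -0.02 m / 0.5 = -0.04, -0.0005 m / 0.5 = -0.001.

```bash
echo '0 0 -0.001 0 0 0 0.012
0 0 -0.001 0 0 0 0.022
0 0 -0.001 0 0 0 0.035
0 0 -0.001 0 0 0 0.045
0 0 -0.04 0 0 0 0.045' | python3 -m creep; echo '0 0 -0.1 0 0 0 0.045
0 0 -0.18 0 0 0 0.045
0 0 -0.2 0 0 0 0.045' | python3 -m creep;  python3 - <<'E'
from h import *
for n in('side','top'):
    f=snap(n,n+'9');print(n,*lid(band(f,.662,.176,.085,.089,.005,False)))
    print('trivet lid',*lid(band(f,.452,-.183,.06,.027,.005)),'knob',*lid(band(f,.452,-.183,.03,.051,.005)))
    p=band(f,.467,.181,.1,.1,.004,True); x,e=fitrim(p[:,:2],(.467,.181,0),(.048,.048),.048); print(x,e,len(p))
E
python3 plan.py .45 -.182 .18 10
```

```text
clock: 19.0
tcp_pos: [0.6602, 0.1756, 0.1127]
ee_rot: [-0.001, 0.621, 0.784, -0.002]
ft_force: [-0.1, 0.6, -0.2]
grip_width: 0.0455
grip_force: 0.0
clock: 19.3
tcp_pos: [0.6651, 0.1761, 0.2211]
ee_rot: [0.003, 0.621, 0.783, 0.004]
ft_force: [0.7, 0.2, 0.4]
grip_width: 0.0447
grip_force: 0.0
side c [0.6613 0.1747] s [0.081 0.112] t 13.3 mean [0.6609 0.1787] pca 13.1 z 0.0899 1884
trivet lid c [ 0.4468 -0.1782] s [0.092 0.076] t -67.2 mean [ 0.4484 -0.1764] pca -70.1 z 0.0277 703 knob c [ 0.4498 -0.1843] s [0.022 0.025] t 33.9 mean [ 0.4501 -0.1834] pca -10.8 z 0.0519 72
[0.467911   0.18139739 4.86074593] 0.0001236516255164656 478
top c [0.6617 0.1753] s [0.079 0.112] t 13.0 mean [0.6579 0.1674] pca 31.9 z 0.0889 766
trivet lid c [ 0.4492 -0.1839] s [0.089 0.089] t -88.7 mean [ 0.4487 -0.1844] pca 48.2 z 0.0268 705 knob c [ 0.4483 -0.1838] s [0.023 0.023] t -89.4 mean [ 0.4488 -0.1847] pca -42.4 z 0.0509 57
[ 0.4674913   0.18117023 75.31107281] 0.00012427576848511904 228
shift [-0.3001 -0.2896  0.0363] |0.419| rv [ 0.0043 -0.0007  0.0555] t 19.4 j [-0.62  0.56  0.46  1.55 -0.27  1.09  0.13] w 0.0453 gf 0.0 ft [-0.5 -0.   0.5] tcp [0.6634 0.1762 0.2177]
```

Converted, -0.175 m / 0.5 = -0.35, -0.17 m / 0.5 = -0.34.

```bash
echo '-0.07 -0.068 0 0 0 0 0.05
-0.14 -0.136 0 0 0 0 0.05
-0.21 -0.204 0 0 0 0 0.05
-0.28 -0.272 0 0 0 0 0.05
-0.35 -0.34 0 0 0 0 0.05' | python3 -m creep; echo '-0.07 -0.068 0 0 0 0 0.05
-0.14 -0.136 0.04 0 0 0 0.05
-0.21 -0.204 0.1 0 0 0 0.05
-0.244 -0.24 0.16 0 0 0 0.05
-0.25 -0.244 0.2 0 0 0 0.05' | python3 -m creep; echo '0 0 0 0 0 0 0.05
0 0 0 0 0 0 0.05
0 0 0 0 0 0 0.05' | python3 -m creep; python3 plan.py .4495 -.184 .034 13
```

```text
clock: 19.9
tcp_pos: [0.5341, -0.0345, 0.2135]
ee_rot: [-0.001, 0.621, 0.784, -0.001]
ft_force: [0.7, -0.6, 0.2]
grip_width: 0.0499
grip_force: 0.0
clock: 20.4
tcp_pos: [0.441, -0.1856, 0.1123]
ee_rot: [-0.002, 0.624, 0.781, -0.002]
ft_force: [1.0, 0.0, 0.5]
grip_width: 0.0499
grip_force: 0.0
clock: 20.7
tcp_pos: [0.4472, -0.182, 0.116]
ee_rot: [0.0, 0.621, 0.784, 0.0]
ft_force: [0.4, -0.6, -0.0]
grip_width: 0.05
grip_force: 0.0
shift [-0.0024  0.0017  0.082 ] |0.082| rv [0.0008 0.0003 0.0048] t 20.7 j [-0.14  0.39  0.55  2.13 -0.31  0.7   0.85] w 0.05 gf 0.0 ft [ 0.4 -0.6 -0. ] tcp [ 0.4472 -0.182   0.116 ]
```

Converted, 0.081 m / 0.5 = 0.162, 0.075 m / 0.5 = 0.15.

```bash
echo '-0.0048 0.0034 0.05 0 0 0 0.05
-0.0048 0.0034 0.11 0 0 0 0.05
-0.0048 0.0034 0.15 0 0 0 0.05
-0.0048 0.0034 0.162 0 0 0 0.05
-0.0048 0.0034 0.162 0 0 0 0.05' | python3 -m creep; echo '0 0 0 0 0 0 0.05
0 0 0 0 0 0 0.05' | python3 -m creep; python3 plan.py .4495 -.184 .034 13
```

```text
clock: 21.2
tcp_pos: [0.449, -0.1842, 0.0346]
ee_rot: [-0.0, 0.621, 0.784, 0.0]
ft_force: [-0.1, -0.2, -0.3]
grip_width: 0.0501
grip_force: 0.0
clock: 21.4
tcp_pos: [0.4496, -0.1847, 0.0357]
ee_rot: [0.001, 0.621, 0.784, 0.001]
ft_force: [1.0, 0.0, -0.8]
grip_width: 0.05
grip_force: 0.0
shift [0.0007 0.0001 0.0017] |0.002| rv [0.0023 0.001  0.0034] t 21.4 j [-0.04  0.54  0.44  2.15 -0.44  0.54  0.96] w 0.05 gf 0.0 ft [ 1.   0.  -0.8] tcp [ 0.4496 -0.1847  0.0357]
```

Converted, 0.001 m / 0.5 = 0.002.

```bash
echo '0 0 0.002 0 0 0 0.02
0 0 0.002 0 0 0 0.02
0 0 0.002 0 0 0 0.02
0 0 0.002 0 0 0 0.02
0 0 0.002 0 0 0 0.02' | python3 -m creep 60; echo '0 0 0 0 0 0 0.02
0 0 -0.02 0 0 0 0.02
0 0 -0.08 0 0 0 0.02
0 0 -0.16 0 0 0 0.02
0 0 -0.24 0 0 0 0.02' | python3 -m creep; echo '0 0 -0.06 0 0 0 0.02
0 0 -0.08 0 0 0 0.02
0 0 -0.08 0 0 0 0.02' | python3 -m creep; python3 inhand.py side10 13 .046 .046; python3 plan.py .4677 .1813 .195 13
```

```text
clock: 21.9
tcp_pos: [0.4492, -0.1846, 0.0344]
ee_rot: [0.001, 0.621, 0.784, 0.001]
ft_force: [-0.8, 1.2, 6.9]
grip_width: 0.0232
grip_force: 58.4
clock: 22.4
tcp_pos: [0.4476, -0.1847, 0.1549]
ee_rot: [-0.001, 0.622, 0.783, -0.001]
ft_force: [2.3, 0.3, -1.5]
grip_width: 0.0226
grip_force: 59.0
clock: 22.7
tcp_pos: [0.4491, -0.1846, 0.1947]
ee_rot: [0.001, 0.621, 0.784, 0.001]
ft_force: [-0.2, 0.6, -1.2]
grip_width: 0.0226
grip_force: 59.0
face 0.18778720689183678 tcp [ 0.44824019 -0.18419466  0.19328721]
a [-0.0410636   0.04366564] b [-0.04399366  0.04454783] expect 0.046 0.046
plane [-0.0035 -0.0002  0.188 ]
shift [ 0.3514  0.1024 -0.0015] |0.366| rv [ 0.0004 -0.0005  0.0035] t 22.75 j [-0.22  0.26  0.63  2.07 -0.2   0.87  0.75] w 0.023 gf 59.0 ft [ 0.4  0.3 -2.2] tcp [ 0.4482 -0.1842  0.1933]
```

View pics/side10.png

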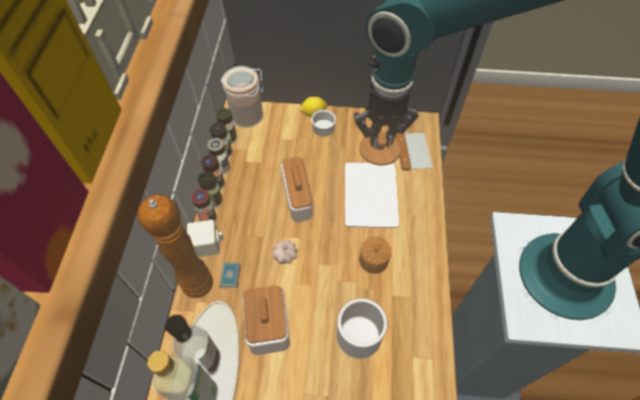

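Converted, 0.21 m / 0.5 = 0.42, 0.165 m / 0.5 = 0.33.

```bash
echo '0.06 0.018 0 0 0 0 0.02
0.15 0.044 0 0 0 0 0.02
0.24 0.07 0 0 0 0 0.02
0.33 0.096 0 0 0 0 0.02
0.42 0.122 0 0 0 0 0.02' | python3 -m creep; echo '0.09 0.026 0 0 0 0 0.02
0.18 0.052 0 0 0 0 0.02
0.25 0.072 0.02 0 0 0 0.02
0.28 0.082 0.05 0 0 0 0.02
0.2828 0.0828 0.08 0 0 0 0.02' | python3 -m creep; echo '0 0 0 0 0 0 0.02
0 0 0 0 0 0 0.02
0 0 0 0 0 0 0.02
0 0 0 0 0 0 0.02' | python3 -m creep; python3 inhand.py side11 13 .046 .046; python3 plan.py .4677 .1813 .13 13
```

```text
clock: 23.25
tcp_pos: [0.4585, 0.0353, 0.1916]
ee_rot: [-0.001, 0.621, 0.783, -0.001]
ft_force: [2.0, -0.8, -0.8]
grip_width: 0.0229
grip_force: 59.0
clock: 23.75
tcp_pos: [0.4666, 0.1835, 0.1507]
ee_rot: [-0.001, 0.619, 0.785, -0.001]
ft_force: [0.0, -0.4, -1.7]
grip_width: 0.0227
grip_force: 59.0
clock: 24.15
tcp_pos: [0.4685, 0.1804, 0.154]
ee_rot: [0.0, 0.622, 0.783, 0.0]
ft_force: [-0.1, 0.5, -1.0]
grip_width: 0.0229
grip_force: 59.1
face 0.1475418423552145 tcp [0.46849324 0.18052987 0.15404184]
a [-0.00965049  0.04345566] b [-0.04479513  0.04367534] expect 0.046 0.046
plane [-0.0116 -0.0014  0.1476]
shift [ 0.0009 -0.0006  0.024 ] |0.024| rv [ 0.001  -0.0004  0.0021] t 24.2 j [-0.78  0.33  0.41  2.05 -0.18  0.79 -0.03] w 0.0226 gf 59.1 ft [ 0.1  0.6 -1.1] tcp [0.4685 0.1805 0.154 ]
```

Converted, 0.025 m / 0.5 = 0.05, 0.0018 m / 0.5 = 0.0036.

```bash
echo '0.0036 -0.0006 0.016 0 0 0 0.02
0.0036 -0.0006 0.036 0 0 0 0.02
0.0036 -0.0006 0.05 0 0 0 0.02
0.0036 -0.0006 0.05 0 0 0 0.02
0.0036 -0.0006 0.05 0 0 0 0.02' | python3 -m creep; echo '0 0 0.006 0 0 0 0.02
0 0 0.012 0 0 0 0.02
0 0 0.018 0 0 0 0.02
0 0 0.022 0 0 0 0.02
0 0 0.024 0 0 0 0.02' | python3 -m creep;echo '0 0 0.002 0 0 0 0.02
0 0 0.003 0 0 0 0.02
0 0 0.004 0 0 0 0.02' | python3 -m creep; python3 inhand.py side12 13 .046 .046
```

```text
clock: 24.7
tcp_pos: [0.4673, 0.1824, 0.1281]
ee_rot: [-0.0, 0.621, 0.784, -0.0]
ft_force: [0.1, 0.0, -1.3]
grip_width: 0.0232
grip_force: 59.1
clock: 25.2
tcp_pos: [0.4672, 0.1825, 0.1164]
ee_rot: [-0.0, 0.621, 0.784, -0.0]
ft_force: [-3.0, -1.5, 8.9]
grip_width: 0.023
grip_force: 59.9
clock: 25.5
tcp_pos: [0.4673, 0.1825, 0.1163]
ee_rot: [-0.001, 0.621, 0.784, 0.0]
ft_force: [-8.3, -3.5, 22.8]
grip_width: 0.0228
grip_force: 61.4
face 0.10981832327693215 tcp [0.46728633 0.18254933 0.11631832]
a [-0.00899476  0.04334781] b [-0.04412775  0.04389026] expect 0.046 0.046
plane [-0.0035 -0.0053  0.1099]
```

Home (face 0.1098). Back off the preload, release, retreat.

Converted, -0.02 m / 0.5 = -0.04, -0.002 m / 0.5 = -0.004.

```bash
echo '0 0 -0.004 0 0 0 0.02
0 0 -0.004 0 0 0 0.03
0 0 -0.004 0 0 0 0.042
0 0 -0.004 0 0 0 0.05
0 0 -0.04 0 0 0 0.05' | python3 -m creep; echo '0 0 -0.08 0 0 0 0.05
0 0 -0.16 0 0 0 0.05
0 0 -0.2 0 0 0 0.05' | python3 -m creep; echo '-0.08 0 0 0 0 0 0.05
-0.16 0 0 0 0 0 0.05
-0.24 0 0 0 0 0 0.05
-0.32 0 0 0 0 0 0.05
-0.36 0 0 0 0 0 0.05' | python3 -m creep; echo '0 0 0 0 0 0 0.05' | python3 -m creep
python3 - <<'E'
from h import *
for n in('side','top'):
    f=snap(n,n+'13')
    for nm,c,z in(('long',(.636,-.161),.071),('rect',(.6613,.176),.089),('round',(.4677,.1813),.109)):
        p=band(f,*c,.085,z,.005,False);A=np.c_[p[:,:2]-c,np.ones(len(p))];print(n,nm,*lid(p),'tilt',np.linalg.lstsq(A,p[:,2],rcond=None)[0][:2].round(3))
    for nm,c,z in(('garlic',(.643,.008),.04),('salt',(.441,.0),.05),('ramekin',(.6,-.4),.037)): 
        p=band(f,*c,.05,z,.025);print(nm,(p[:,:2].min(0)+p[:,:2].max(0))/2)
E
```

```text
clock: 26.05
tcp_pos: [0.4659, 0.1819, 0.1328]
ee_rot: [-0.001, 0.621, 0.784, -0.002]
ft_force: [0.8, -0.4, -0.5]
grip_width: 0.0504
grip_force: 0.0
clock: 26.35
tcp_pos: [0.4688, 0.1829, 0.2375]
ee_rot: [0.001, 0.621, 0.783, 0.002]
ft_force: [0.3, 0.7, -0.4]
grip_width: 0.0501
grip_force: 0.0
clock: 26.85
tcp_pos: [0.5088, 0.0034, 0.2346]
ee_rot: [0.001, 0.623, 0.782, -0.0]
ft_force: [-0.3, -0.3, -0.3]
grip_width: 0.0501
grip_force: 0.0
clock: 26.95
tcp_pos: [0.5088, 0.0036, 0.2345]
ee_rot: [0.001, 0.624, 0.782, -0.0]
ft_force: [0.1, 0.0, 0.4]
grip_width: 0.05
grip_force: 0.0
side long c [ 0.6355 -0.1607] s [0.054 0.146] t 16.6 mean [ 0.6335 -0.1544] pca 16.8 z 0.0719 874 tilt [-0.005 -0.003]
side rect c [0.6618 0.1748] s [0.08  0.113] t 12.8 mean [0.6609 0.1781] pca 12.5 z 0.09 1920 tilt [-0.001 -0.002]
side round c [0.4671 0.1814] s [0.089 0.091] t 3.3 mean [0.4677 0.1835] pca 58.9 z 0.1098 1579 tilt [-0.001 -0.003]
garlic [0.64493255 0.00810051]
salt [ 4.41314267e-01 -9.60461570e-05]
ramekin [ 0.6020809  -0.40295492]
top long c [ 0.6344 -0.1611] s [0.052 0.146] t 16.3 mean [ 0.6328 -0.1606] pca 16.3 z 0.0707 695 tilt [-0.004  0.001]
top rect c [0.6624 0.1748] s [0.079 0.112] t 14.5 mean [0.6624 0.1894] pca 44.7 z 0.0891 647 tilt [-0.001  0.002]
top round c [0.472  0.2005] s [0.054 0.091] t 75.5 mean [0.4704 0.1985] pca 77.4 z 0.1088 453 tilt [ 0.002 -0.003]
garlic [ 0.64863005 -0.01385067]
salt [ 0.44041385 -0.00059845]
ramekin [ 0.59972818 -0.40419754]
```

View pics/side13.png

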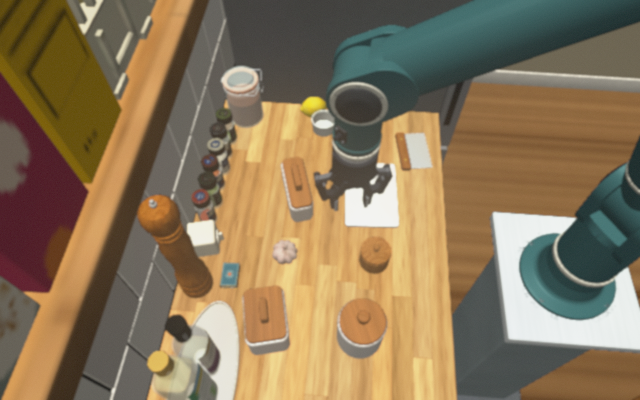

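All three lids are seated and level, the bystanders haven't moved, and the gripper is clear of everything.

```bash
python3 -c "
from rig import manip
print(manip.job_done())"
```

```text
the job is handed in; nothing more can be done
None
```

Job handed in at about 27 s on the robot clock: final camera checks showed all three lids fully home and level on their own boxes, with the ramekin, garlic and salt cellar where they stood.

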